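# Dispense from the vacuum flask into the mug

### The job

The mug stands ready under the spout of the turquoise vacuum flask. Dispense into it: squeeze the trigger on the flask's lid all the way towards the fixed grip, hold it for about a second, then let it spring fully back and take the gripper away. Leave the trigger of the clear sugar dispenser alone, and do not shift or knock over the mug.

Things in the scene. Friction and masses are not known exactly. Their poses are not given: they have to be found in the camera images.
- flask: Tall turquoise vacuum flask, 94 mm across, fixed by a suction foot. Origin: centre of its underside on the stool (z = 0); z up, x along the spout, which reaches x = 109 mm at height 119 to 161 mm. Grey lid, top at 170 mm. On the lid at x = 0: the fixed black grip, 26 mm along x, y = -20 to -6 mm, top at 225 mm; facing it on the +y side, the trigger. All else on the stool is lower than the lid.
- flask_trigger (a joint): Flask's white sprung trigger, a plate 22 mm along x, 8 thick, 50 long, hinged at its foot (flask y = 8 mm, height 170). 0 = rest: leans out, upper edge at y = 28 mm, height 216. 0.32 rad = squeezed to its stop: upright, outer face at y = 12, top at 220 (grip and trigger then 32 mm wide, middle y = -4). Needs 4 N at the top to start, 9 N at full squeeze; springs back to 0.
- sugar_trigger (a joint): The same kind of trigger (0 at rest, 0.32 rad squeezed) on the clear plastic sugar dispenser: squat, 78 mm across, lid at 110 mm, grip top at 165 mm, fixed by a suction foot, its centre at least 180 mm to the left or right of the flask's. Not to be squeezed.
- mug: Loose white ceramic mug, 76 mm across, 80 mm tall, with a side handle, standing on a wooden coaster 8 mm thick, its axis 100 mm from the flask's along the flask's x, under the spout. Origin: centre of its underside, z up.

How it is judged:
By the outcome, as a careful person would: the job done as asked, in the order asked, and still so for the second after the job is handed in, with the robot touching nothing.
It also fails if it takes over 27 s, if anything falls off the work surface, if the arm or the gripper's body presses on something with over 40 N, if the wrist force passes 120 N, or if a joint passes its speed limit or range.

### The arm

A 6-joint arm with a two-finger parallel gripper is mounted at the origin on the work surface. World frame = base frame: x ahead of the robot, y to its left, z up, the work surface at z = 0. Lengths are in m, angles in rad, forces in N, time in s.
With the tool pointing down it reaches from about 0.325 to 0.875 m from the base axis. Payload 4.4 kg.
Tool frame: the origin (TCP) lies at the very end of the fingers, on their centre line; the grasp point (between the pads) lies 19 mm behind it; z points along the fingers, y is the line along which they close (so a half turn about z gives the same grasp; the last joint's range is limited). The gripper opens to 85 mm and grips with 20 to 120 N. Pads are 22 mm wide; open, the fingers measure 114 mm over their backs; the gripper's body (76 mm by 85 mm) begins 54 mm behind the grasp point. The pads swing forward as they close: fully open they stand 13 mm farther back than shut.
Start: joints at [-1.323, 0.207, 1.542, -0, 1.393, -0.15], TCP at [0.223, -0.53, 0.231] pointing down, gripper open.
Joint ranges: [-2.73, 2.73], [-0.86, 2.22], [0.23, 2.46], [-1.11, 4.25], [0.08, 2.63], [-2.82, 2.82]. Speed limits (rad/s): [2.79, 2.79, 3.14, 3.14, 3.14, 3.14].

### API

Orientations are given as a unit quaternion [x, y, z, w].
In Python, from station import manip, status, grab_frame, get_calibration gives the robot as it stands (manip), with the cameras as plain functions and the readings (status).
- The arm moves only by the shell command python3 drive.py [FORCE], which reads ROWS from standard input. ROWS is a JSON list of rows, 1 to 5 of them, each an object with the fields rx, ry, rz (a rotation vector in a scale on which 1.0 is 120 degrees), sx, sy, sz (the shift in fractions of the full range, 1 being 0.25 m), jaw (the finger opening in m); a field left out counts as zero (the opening has to be given); each row is the pose to reach, as a shift and turn from the pose commanded when the command began, along the tool's axes at that moment; what a row does not reach only later rows make up. A row lasts 1/10 s, in which the tool goes at most 0.05 m and 0.15 rad, less where a joint would pass 70% of its speed; a pose out of reach is approached as far as the arm can. The fingers move at their own pace and stop on an object; FORCE is the grip in N (left out, the last holds). Time passes only in rows, so rows that do not move let the fingers close. It prints the time, the measured TCP pose, the force, the opening and the grip force at its end. Input that does not fit is refused with a message, and nothing moves.
- status.sense(): the state, without advancing time (a new reading comes with each control period).
- grab_frame(name): name is "scene" or "top" or "wrist"; returns the picture (400x640x3 uint8, red, green, blue); there is no depth.
- get_calibration(name): a dict with "camera_matrix" (3x3 intrinsics, pixels), "dist" ([k1, k2, p1, p2, k3] as OpenCV has them; the pictures are not rectified), "R" (3x3) and "t" (3): a world point X has camera coordinates R X + t. Camera axes: x right, y down, z forward; pixel columns grow to the right and rows downward; lengths in m; the calibration is good to about 2 mm. A picture is of the moment at which its call begins: read the wrist's pose just before it. get_calibration takes no time and is no camera call; for the wrist camera it gives the pose at the moment of the call.
- manip.job_done(): hands the job in; it is judged then, once.
The state is a dict: "clock": time; "joint_pos": joint angles; "qvel": joint speeds; "joint_torque": joint torques, N m; "tool_pos": TCP position; "tcp_rot": TCP orientation; "ft_force": force on the tool from outside, world axes, zero at the start; "ft_torque": the same for the moment, N m; "gripper_width": finger opening in m; "finger_force": force on a finger pad.
Only numpy, scipy, OpenCV 4.12 (cv2) and the standard library are available. Lean on these libraries where they do the work, as an engineer would, in place of code of your own. Each camera call takes 0.05 s, during which the arm holds its last target. There are 200 camera calls.

## Working session

There is one attempt and no reset: what is moved stays moved. The work goes in short steps, Python scripts to look and compute and a shell command to move; the robot and the scene stay as the last step left them, time stands still between calls to the robot, and variables do not carry over. Pictures are saved under pics/ and viewed, at most 10 in all, crops included, and the job is handed in when it is done.

```bash
ls; mkdir -p pics; python3 - <<'E'
from station import manip, status, grab_frame, get_calibration
import cv2, numpy as np
s=status.sense(); print(s)
for n in ("scene","top"):
    im=grab_frame(n); cv2.imwrite(f"pics/{n}0.png",im[:,:,::-1])
    c=get_calibration(n); print(n,c)
a=cv2.imread("pics/scene0.png")
E
```

```text
drive.py
pics
station.py
{'clock': 0.0, 'joint_pos': array([-1.32250540e+00,  2.07459329e-01,  1.54298145e+00,  4.81121756e-06,
        1.39348718e+00, -1.50495347e-01]), 'qvel': array([-0.0014676 ,  0.00324922,  0.00061639, -0.00040522,  0.00065471,
        0.00010308]), 'joint_torque': array([-1.07857970e-03, -3.83035612e+01, -2.91597962e+01, -4.44729212e-04,
        1.05754472e-02, -1.10134783e-05]), 'tool_pos': array([ 0.22307553, -0.52913289,  0.23009039]), 'tcp_rot': array([ 9.80186379e-01,  1.98073972e-01, -5.47082688e-05, -1.16637176e-03]), 'ft_force': array([-0.79823888,  0.20413095,  0.47626128]), 'ft_torque': array([-0.01008433,  0.05698299,  0.0153006 ]), 'finger_force': 0.0, 'gripper_width': 0.08555058148551137}
scene {'camera_matrix': array([[374.45650601,   0.        , 315.04693519],
       [  0.        , 374.45650601, 194.69532317],
       [  0.        ,   0.        ,   1.        ]]), 'dist': array([-0.03821746,  0.        ,  0.        ,  0.        ,  0.        ]), 'R': array([[-0.10993499,  0.99382252, -0.01520202],
       [ 0.75239344,  0.07321492, -0.65463248],
       [-0.64947549, -0.08340492, -0.75579442]]), 't': array([ 0.07241513, -0.34021964,  1.11383651])}
top {'camera_matrix': array([[412.52132456,   0.        , 317.73562003],
       [  0.        , 412.52132456, 196.60890411],
       [  0.        ,   0.        ,   1.        ]]), 'dist': array([-0.00180972,  0.        ,  0.        ,  0.        ,  0.        ]), 'R': array([[ 0.01546106, -0.9997238 ,  0.01769977],
       [-0.9895931 , -0.01783234, -0.14278482],
       [ 0.14306101, -0.01530796, -0.98959548]]), 't': array([-0.01445311,  0.57808248,  0.75516173])}
```

View pics/scene0.png

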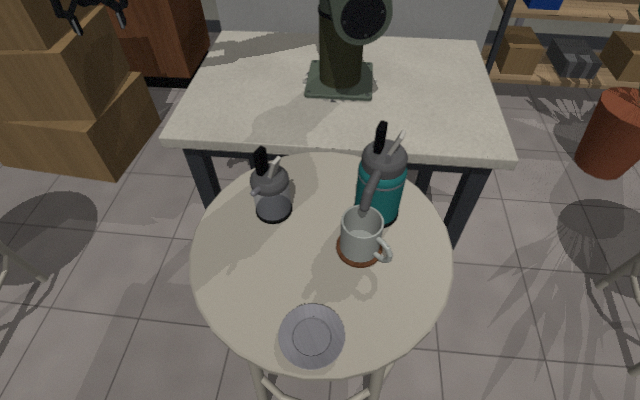

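View pics/top0.png

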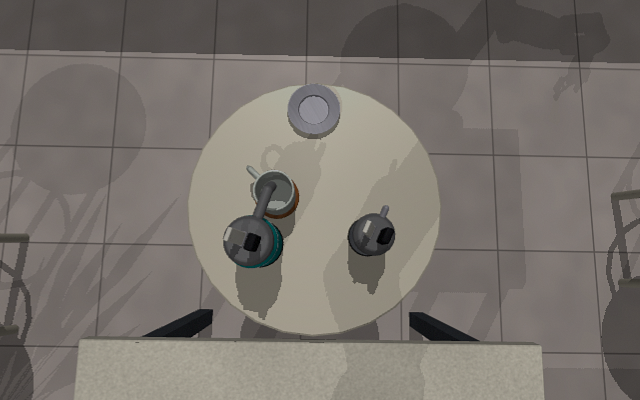

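The scene view shows the flask at about (383,180) with its black grip near (381,135) and its white trigger near (398,142). In the top view the flask is at (253,242), its trigger is to the left at (234,238), and the sugar dispenser is at (372,235). I'll enlarge both views to pick out points.

```bash
python3 - <<'E'
import cv2, numpy as np
a=cv2.imread("pics/scene0.png")[115:235,330:420]; b=cv2.imread("pics/top0.png")[160:280,215:305]
k=4
im=np.hstack([cv2.resize(x,None,fx=k,fy=k,interpolation=cv2.INTER_CUBIC) for x in (a,b)])
im=cv2.convertScaleAbs(im,alpha=1.5)
cv2.imwrite("pics/crop0.png",im)
E
```

```text
(no output)
```

View pics/crop0.png

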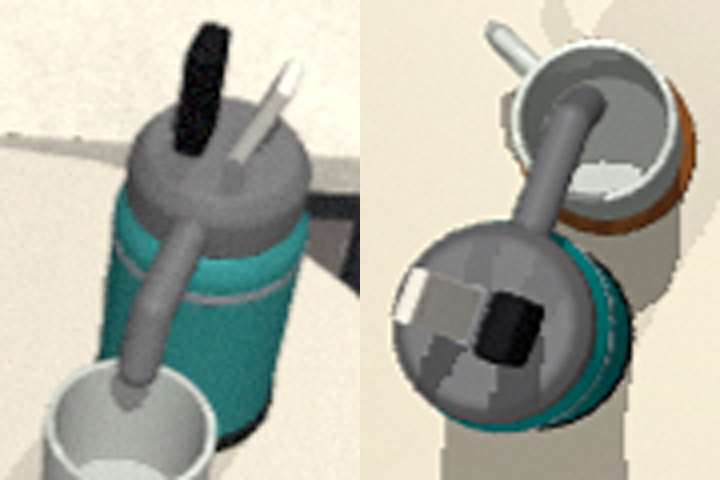

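```bash
cat > h.py <<'E'
import cv2, numpy as np
from scipy.spatial.transform import Rotation as Rn
def ray(c,p):
    u=cv2.undistortPoints(np.array([[p]],float),c["camera_matrix"],c["dist"])[0,0]
    d=c["R"].T@np.r_[u,1]; return -c["R"].T@c["t"], d/np.linalg.norm(d)
def tri(obs):
    A=np.zeros((3,3));b=np.zeros(3)
    for c,p in obs:
        o,d=ray(c,p);P=np.eye(3)-np.outer(d,d);A+=P;b+=P@o
    X=np.linalg.solve(A,b)
    return X,[np.linalg.norm((np.eye(3)-np.outer(d,d))@(X-o)) for o,d in (ray(c,p) for c,p in obs)]
def plane(c,p,z):
    o,d=ray(c,p); return o+d*(z-o[2])/d[2]
def proj(c,X):
    return cv2.projectPoints(np.array(X,float).reshape(-1,3),cv2.Rodrigues(c["R"])[0],c["t"],c["camera_matrix"],c["dist"])[0][:,0]
E
python3 - <<'E'
from h import *
from station import manip, status, grab_frame, get_calibration
S=get_calibration("scene");T=get_calibration("top")
np.set_printoptions(precision=4,suppress=True)
s=lambda x,y:(330+x/4-.4,115+y/4-.4); t=lambda x,y:(215+(x-360)/4-.4,160+y/4-.4)
for n,a,b in [("grip",(215,32),(512,326)),("trig",(291,75),(410,296)),("spout",(137,378),(592,105)),("trigfoot",(235,160),(480,312)),("mugrim",(131,412),(595,125))]:
    print(n,*tri([(S,s(*a)),(T,t(*b))]))
# stool plane: plate/rim
W=get_calibration("wrist"); print(W)
s_=status.sense(); print(Rn.from_quat(s_["tcp_rot"]).as_matrix(), s_["tool_pos"])
E
```

```text
grip [0.4844 0.0946 0.2296] [np.float64(0.003303457824040182), np.float64(0.0033034578240402524)]
trig [0.4952 0.1304 0.2187] [np.float64(0.00018680130385991884), np.float64(0.00018680130385996378)]
spout [0.584  0.0761 0.1226] [np.float64(0.0009311594578654593), np.float64(0.0009311594578654419)]
trigfoot [0.4919 0.1136 0.1664] [np.float64(0.000576615490334798), np.float64(0.0005766154903348056)]
mugrim [0.5798 0.0765 0.0935] [np.float64(0.00019862063263598187), np.float64(0.00019862063263595878)]
{'camera_matrix': array([[304.4871,   0.    , 318.7987],
       [  0.    , 304.4871, 197.8213],
       [  0.    ,   0.    ,   1.    ]]), 'dist': array([-0.0217,  0.    ,  0.    ,  0.    ,  0.    ]), 'R': array([[ 0.3883, -0.9215, -0.0021],
       [-0.8788, -0.371 ,  0.3   ],
       [-0.2773, -0.1147, -0.9539]]), 't': array([-0.5742, -0.0401,  0.3805])}
[[ 0.9215  0.3883 -0.0005]
 [ 0.3883 -0.9215  0.002 ]
 [ 0.0003 -0.002  -1.    ]] [ 0.2231 -0.5292  0.2302]
```

Careful with the scale: shifts go in shares of 0.25 m and turns go in shares of 120 degrees. That gives: 0.17 m / 0.25 = 0.68, 0.136 m / 0.25 = 0.544, 0.36 rad / 2.0944 = 0.1719.

```bash
echo '[{"rz":0.0239,"sx":0.136,"sy":-0.132,"sz":-0.064,"jaw":0.085},{"rz":0.0573,"sx":0.272,"sy":-0.268,"sz":-0.128,"jaw":0.085},{"rz":0.0955,"sx":0.408,"sy":-0.4,"sz":-0.192,"jaw":0.085},{"rz":0.1337,"sx":0.544,"sy":-0.536,"sz":-0.256,"jaw":0.085},{"rz":0.1719,"sx":0.68,"sy":-0.668,"sz":-0.32,"jaw":0.085}]' | python3 drive.py
cat > go.py <<'E'
import sys
from h import *
from station import manip, status, grab_frame, get_calibration
np.set_printoptions(precision=4,suppress=True)
# args: target x y z yaw(deg of tool y axis)
x,y,z,yaw=map(float,sys.argv[1:5]); s=status.sense()
R=Rn.from_quat(s["tcp_rot"]); a=np.radians(yaw)
Y=np.array([np.cos(a),np.sin(a),0]);Z=np.array([0,0,-1.]);G=Rn.from_matrix(np.c_[np.cross(Y,Z),Y,Z])
print("t",s["clock"],"pos",s["tool_pos"],"w",s["gripper_width"],"rotvec",(R.inv()*G).as_rotvec(),"shift",R.inv().apply(np.array([x,y,z])-s["tool_pos"]),"F",s["ft_force"],"q6",s["joint_pos"][5])
E
python3 go.py 0.486 0.101 0.32 -106.3
```

```text
clock: 0.6
tool_pos: [0.3147, -0.3091, 0.3108]
tcp_rot: [1.0, 0.017, -0.0, -0.0]
ft_force: [1.3, -0.1, 1.0]
gripper_width: 0.0851
finger_force: 0.0
t 0.6 pos [ 0.3147 -0.3091  0.3108] w 0.08505600460467941 rotvec [-0.0009  0.0004  0.3193] shift [ 0.1855 -0.4039 -0.0088] F [ 1.3025 -0.0889  0.9705] q6 0.5626284700992384
```

Converted, -0.225 m / 0.25 = -0.9, -0.18 m / 0.25 = -0.72, 0.32 rad / 2.0944 = 0.1528.

```bash
echo '[{"rz":0.0286,"sx":0.08,"sy":-0.18,"sz":-0.008,"jaw":0.085},{"rz":0.0573,"sx":0.16,"sy":-0.36,"sz":-0.016,"jaw":0.085},{"rz":0.0907,"sx":0.24,"sy":-0.54,"sz":-0.024,"jaw":0.085},{"rz":0.1241,"sx":0.32,"sy":-0.72,"sz":-0.032,"jaw":0.085},{"rz":0.1528,"sx":0.4,"sy":-0.9,"sz":-0.036,"jaw":0.085}]' | python3 drive.py | head -3
python3 go.py 0.486 0.101 0.32 -106.3; python3 - <<'E'
from h import *
from station import manip, status, grab_frame, get_calibration
s=status.sense();c=get_calibration("wrist");im=grab_frame("wrist")
cv2.imwrite("pics/w1.png",im[:,:,::-1]); np.savez("w1.npz",**c)
print(proj(c,[[.4877,.106,.17],[.4844,.0946,.225],[.4952,.1304,.216]]))
E
```

```text
clock: 1.1
tool_pos: [0.4059, -0.0805, 0.3198]
tcp_rot: [0.99, -0.142, 0.0, 0.0]
t 1.1 pos [ 0.4059 -0.0805  0.3198] w 0.08508053733089885 rotvec [ 0.0001 -0.0005  0.0003] shift [ 0.026  -0.1967 -0.0002] F [-0.0577 -0.4364 -0.1163] q6 1.4494161675994273
[[111.49278801 156.69101278]
 [ 82.10970441 168.32980392]
 [ 46.58172993 165.87229036]]
```

View pics/w1.png

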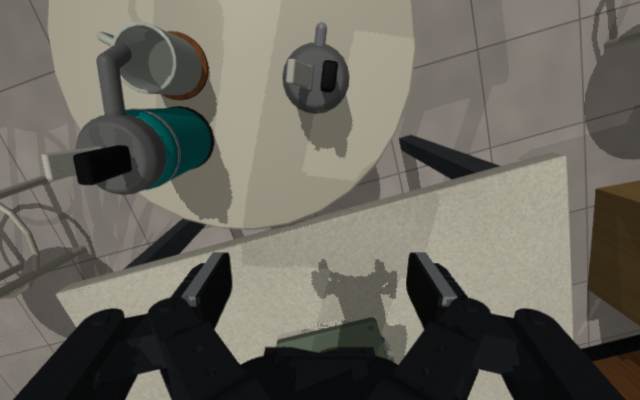

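The wrist view shows the grip top at about (102,165) and the trigger edge at about (45,167), close to where I projected them. Next I'll move above the flask and look again.

Converted, -0.196 m / 0.25 = -0.784, 0.026 m / 0.25 = 0.104.

```bash
echo '[{"sx":0.024,"sy":-0.196,"jaw":0.085},{"sx":0.052,"sy":-0.392,"jaw":0.085},{"sx":0.076,"sy":-0.588,"jaw":0.085},{"sx":0.104,"sy":-0.784,"jaw":0.085},{"sx":0.104,"sy":-0.784,"jaw":0.085}]' | python3 drive.py | head -3
python3 go.py 0.486 0.101 0.32 -106.3; python3 - <<'E'
from h import *
from station import manip, status, grab_frame, get_calibration
s=status.sense();c=get_calibration("wrist");im=grab_frame("wrist")
cv2.imwrite("pics/w2.png",im[:,:,::-1]); np.savez("w2.npz",**c)
print(proj(c,[[.4877,.106,.17],[.4844,.0946,.225],[.4952,.1304,.216]]))
cr=lambda i,x,y:cv2.resize(i[y:y+130,x:x+130],None,fx=3,fy=3,interpolation=cv2.INTER_CUBIC)
w1=cv2.imread("pics/w1.png")
o=np.hstack([cr(w1,30,90),cr(im[:,:,::-1],255,180)])
cv2.imwrite("pics/w12.png",cv2.convertScaleAbs(o,alpha=1.7))
E
```

```text
clock: 1.65
tool_pos: [0.4858, 0.1033, 0.3189]
tcp_rot: [0.991, -0.136, -0.001, -0.001]
t 1.65 pos [0.4858 0.1033 0.3189] w 0.08489267384933279 rotvec [-0.0019  0.0017  0.011 ] shift [ 0.0008  0.0022 -0.0011] F [-0.4131 -0.8916 -0.7984] q6 1.8778195726830742
[[315.03486691 181.36065235]
 [328.66266572 198.32509991]
 [284.13061843 194.24959924]]
```

View pics/w12.png

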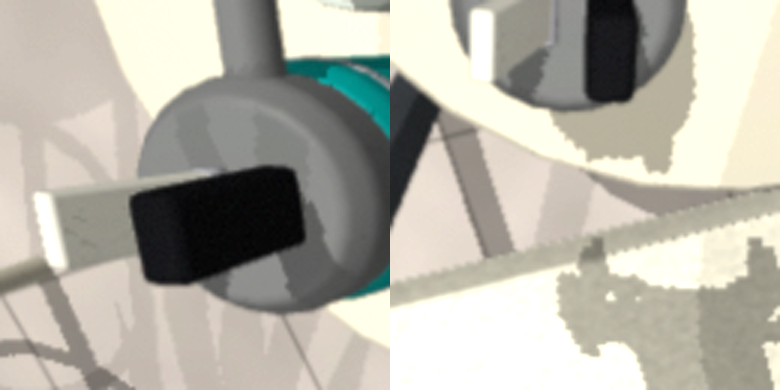

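The left crop (first wrist view) has the trigger edge centred at (48,230) and the grip top at (160,237). The right crop (second view) has them at (482,44) and (612,55).

```bash
python3 - <<'E'
from h import *
from station import manip, status, grab_frame, get_calibration
np.set_printoptions(precision=4,suppress=True)
S=get_calibration("scene");T=get_calibration("top");w1=dict(np.load("w1.npz"));w2=dict(np.load("w2.npz"))
f=lambda x,y:(30+x/3-.4,90+y/3-.4); g=lambda x,y:(255+(x-390)/3-.4,180+y/3-.4)
for n,o in {"grip":[(w1,f(160,237)),(w2,g(612,55))],"trig":[(w1,f(48,230)),(w2,g(482,44))]}.items():
    print(n,tri(o))
    e={"grip":(T,(252.6,241.1)),"trig":(T,(227.1,233.6))}[n]
    print(" +top",tri(o+[e]))
print(plane(w2,g(612,55),.225),plane(w2,g(482,44),.217))
E
python3 go.py 0.486 0.101 0.32 -106.3
```

```text
grip (array([0.4842, 0.0947, 0.224 ]), [np.float64(0.00022348620457295304), np.float64(0.00022348620457300977)])
 +top (array([0.4845, 0.0934, 0.2252]), [np.float64(0.0006112961191352627), np.float64(0.0012399482695860354), np.float64(0.0015226703159608018)])
trig (array([0.4952, 0.1292, 0.2182]), [np.float64(0.0002694339904708791), np.float64(0.0002694339904708889)])
 +top (array([0.4952, 0.1301, 0.2174]), [np.float64(0.0001309051808112208), np.float64(0.0008330636671489148), np.float64(0.0008113881783393969)])
[0.4847 0.0946 0.225 ] [0.4952 0.1293 0.217 ]
t 1.7 pos [0.4851 0.1008 0.3188] w 0.08478917844511842 rotvec [0.0006 0.002  0.0088] shift [ 0.0008 -0.0004 -0.0012] F [ 0.0556 -0.4842  0.0646] q6 1.876455576567705
```

Converted, 0.136 m / 0.25 = 0.544, -0.001 m / 0.25 = -0.004.

```bash
echo '[{"sx":0.004,"sy":-0.004,"sz":0.14,"jaw":0.085},{"sx":0.004,"sy":-0.004,"sz":0.3,"jaw":0.085},{"sx":0.004,"sy":-0.004,"sz":0.44,"jaw":0.085},{"sx":0.004,"sy":-0.004,"sz":0.544,"jaw":0.085},{"sx":0.004,"sy":-0.004,"sz":0.544,"jaw":0.085}]' | python3 drive.py 20 | tail -3
echo '[{"jaw":0.085}]' | python3 drive.py >/dev/null; python3 go.py 0.4868 0.1018 0.183 -106.7;  python3 - <<'E'
from h import *
from station import manip, status, grab_frame, get_calibration
im=[grab_frame(n)[:,:,::-1] for n in ("scene","top")]
c=lambda i,x,y:cv2.resize(i[y:y+120,x:x+120],None,fx=3,fy=3,interpolation=cv2.INTER_CUBIC)
cv2.imwrite("pics/s3.png",cv2.convertScaleAbs(np.hstack([c(im[0],320,70),c(im[1],190,180)]),alpha=1.6))
E
```

```text
ft_force: [-1.0, 0.3, 0.0]
gripper_width: 0.0851
finger_force: 0.0
t 2.3 pos [0.4862 0.0981 0.1841] w 0.08501274249456009 rotvec [0.0005 0.0006 0.0088] shift [-0.0004 -0.0037  0.0011] F [ 0.1834  0.9231 -0.1222] q6 1.878250059470995
```

View pics/s3.png

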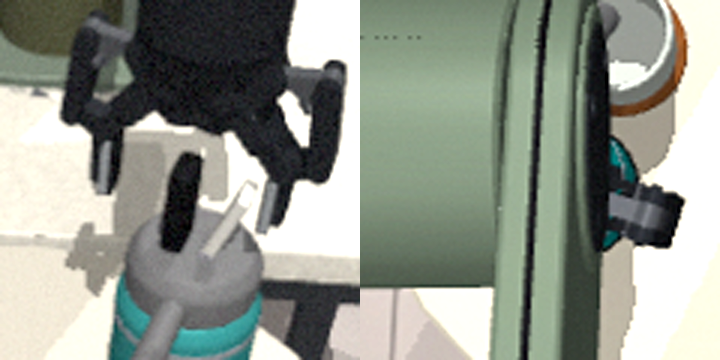

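The pads straddle the grip and trigger, with the trigger just inside the right-hand pad. I'll re-read the settled pose, since it seems about 4 mm off.

```bash
for i in 1 2 3; do echo '[{"jaw":0.085}]' | python3 drive.py >/dev/null; python3 go.py 0.4868 0.1018 0.183 -106.7; done
```

```text
t 2.5 pos [0.4879 0.099  0.1861] w 0.08503482510529678 rotvec [-0.0012 -0.0041  0.0099] shift [-0.0019 -0.0024  0.0031] F [ 0.5205 -0.3652  0.5946] q6 1.878642687205618
t 2.6 pos [0.4874 0.0992 0.1855] w 0.08496382556669439 rotvec [-0.0009 -0.003   0.0103] shift [-0.0013 -0.0023  0.0025] F [-0.1971  0.7592 -0.3234] q6 1.8787079038532941
t 2.7 pos [0.4869 0.0993 0.1848] w 0.08512730156711396 rotvec [-0.0005 -0.0017  0.0104] shift [-0.0008 -0.0023  0.0018] F [-0.2824  0.2718 -0.4025] q6 1.8787732259960268
```

Converted, -0.002 m / 0.25 = -0.008.

```bash
echo '[{"sy":-0.008,"sz":0.008,"jaw":0.085},{"sy":-0.008,"sz":0.008,"jaw":0.06},{"sy":-0.008,"sz":0.008,"jaw":0.045},{"sy":-0.008,"sz":0.008,"jaw":0.028},{"sy":-0.008,"sz":0.008,"jaw":0.028}]' | python3 drive.py 30; python3 go.py 0.4868 0.1018 0.183 -106.7
```

```text
clock: 3.2
tool_pos: [0.4888, 0.1036, 0.1839]
tcp_rot: [0.99, -0.14, 0.002, -0.003]
ft_force: [2.4, 8.0, 5.1]
gripper_width: 0.0313
finger_force: 31.4
t 3.2 pos [0.4888 0.1036 0.1839] w 0.03128996720464005 rotvec [-0.0061 -0.0032  0.0098] shift [-0.0014  0.0023  0.0009] F [2.3875 8.0496 5.0607] q6 1.8833899840146722
```

The opening is 31 mm at 31 N, so the trigger is at its stop. I'll hold it there, taking one picture during the hold, then release.

```bash
echo '[{"jaw":0.028},{"jaw":0.028},{"jaw":0.028},{"jaw":0.028},{"jaw":0.028}]' | python3 drive.py | tail -3; python3 - <<'E'
from h import *
from station import manip, status, grab_frame, get_calibration
i=grab_frame("scene")[:,:,::-1][90:240,310:440]
cv2.imwrite("pics/s4.png",cv2.convertScaleAbs(cv2.resize(i,None,fx=4,fy=4,interpolation=cv2.INTER_CUBIC),alpha=1.6))
E
```

```text
ft_force: [-0.0, 7.7, 5.8]
gripper_width: 0.0315
finger_force: 31.2
```

View pics/s4.png

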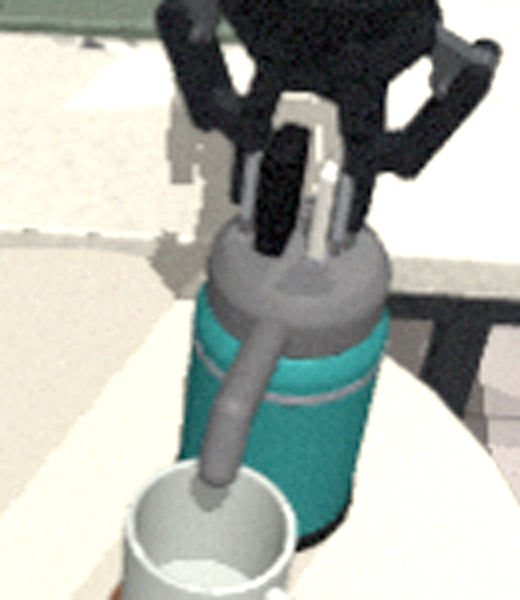

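The trigger at (325,200) stands upright and parallel to the grip, so it is fully squeezed. The mug hasn't moved. I'll hold a little longer, then open.

```bash
echo '[{"jaw":0.028},{"jaw":0.028},{"jaw":0.028},{"jaw":0.085},{"jaw":0.085}]' | python3 drive.py | tail -3; echo '[{"jaw":0.085},{"jaw":0.085},{"jaw":0.085},{"jaw":0.085}]' | python3 drive.py; python3 go.py 0.4868 0.1018 0.183 -106.7
```

```text
ft_force: [1.6, 3.7, -2.4]
gripper_width: 0.0595
finger_force: 1.8
clock: 4.65
tool_pos: [0.4869, 0.1009, 0.1819]
tcp_rot: [0.99, -0.14, 0.0, 0.0]
ft_force: [0.8, -0.2, 0.1]
gripper_width: 0.085
finger_force: 0.0
t 4.65 pos [0.4869 0.1009 0.1819] w 0.0849875574379411 rotvec [ 0.0004 -0.0001  0.0101] shift [-0.0004 -0.0008 -0.0011] F [ 0.7864 -0.2193  0.1044] q6 1.8827080711419595
```

Converted, -0.16 m / 0.25 = -0.64, -0.15 m / 0.25 = -0.6.

```bash
echo '[{"sz":-0.12,"jaw":0.085},{"sz":-0.28,"jaw":0.085},{"sz":-0.44,"jaw":0.085},{"sz":-0.6,"jaw":0.085},{"sy":0.16,"sz":-0.64,"jaw":0.085}]' | python3 drive.py | head -2; echo '[{"sy":0.2,"jaw":0.085},{"sy":0.4,"jaw":0.085},{"sy":0.6,"jaw":0.085},{"sy":0.72,"jaw":0.085},{"sy":0.72,"jaw":0.085}]' | python3 drive.py; echo '[{"jaw":0.085},{"jaw":0.085}]' | python3 drive.py | head -2;  python3 - <<'E'
from h import *
from station import manip, status, grab_frame, get_calibration
im=[grab_frame(n)[:,:,::-1] for n in ("scene","top")]
a=cv2.imread("pics/scene0.png");b=cv2.imread("pics/top0.png")
c=lambda i,x,y:cv2.resize(i[y:y+150,x:x+200],None,fx=2,fy=2,interpolation=cv2.INTER_CUBIC)
cv2.imwrite("pics/s5.png",cv2.convertScaleAbs(np.vstack([np.hstack([c(a,230,115),c(im[0],230,115)]),np.hstack([c(b,210,150),c(im[1],210,150)])]),alpha=1.5))
E
```

```text
clock: 5.15
tool_pos: [0.4787, 0.0647, 0.3478]
clock: 5.65
tool_pos: [0.4248, -0.1135, 0.3419]
tcp_rot: [0.99, -0.143, -0.0, 0.001]
ft_force: [0.3, 0.3, 0.2]
gripper_width: 0.085
finger_force: 0.0
clock: 5.85
tool_pos: [0.426, -0.1094, 0.3419]
```

View pics/s5.png

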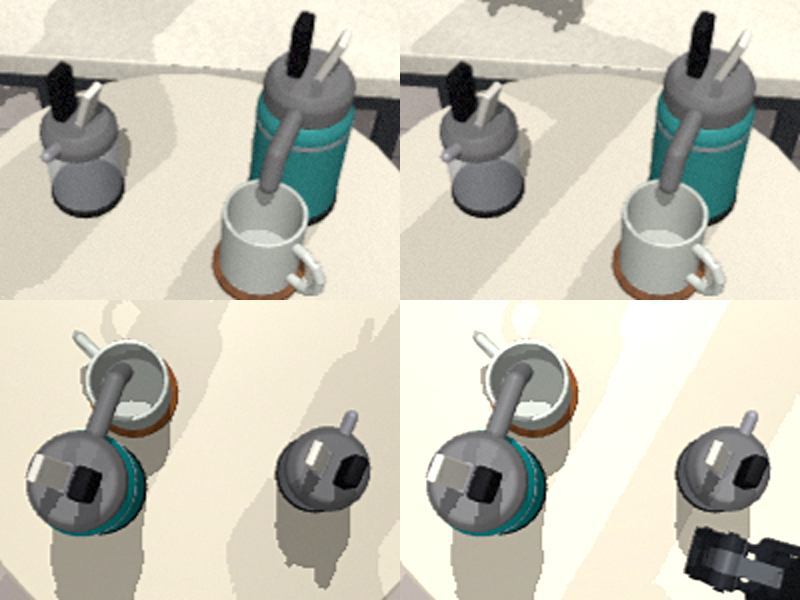

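Comparing before and after, the trigger is back at rest, the mug and sugar dispenser are where they were, and the gripper is clear.

```bash
python3 -c "
from station import manip, status, grab_frame, get_calibration
print(manip.job_done())"
```

```text
the job is handed in; nothing more can be done
None
```

I squeezed the flask trigger to its stop, held it about a second and let it spring fully back; the gripper is clear, the mug and the sugar trigger are undisturbed, and the job was handed in at about 6 s.

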